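# Pop the filter basket out of a bottomless portafilter

### The arm

A 7-joint arm with a two-finger parallel gripper is mounted at the origin on the work surface. World frame = base frame: x ahead of the robot, y to its left, z up, the work surface at z = 0. Lengths are in m, angles in rad, forces in N, time in s.
With the tool pointing down it reaches from about 0.35 to 0.9 m from the base axis. Payload 8.1 kg.
Tool frame: the origin (TCP) lies on the centre line of the jaws, within the pads' length; the fingertips stand 19 mm ahead of it and the grasp point (between the pads) is the TCP (arm.tip_reach is the distance from the TCP to the fingertips, in m); z points along the fingers, y is the line along which they close (so a half turn about z gives the same grasp; the last joint's range is limited). The gripper opens to 92 mm and grips with 3 to 60 N. Pads are 19 mm wide; open, the fingers measure 130 mm over their backs; the gripper's body (75 mm by 190 mm) begins 47 mm behind the grasp point.
Start: joints at [1.188, 0.434, 0.025, 1.573, -0.012, 1.134, -0.075], TCP at [0.173, -0.601, 0.246] pointing down, gripper open.
Joint ranges: [-2.62, 2.62], [-0.44, 2.09], [-1.27, 1.32], [0.08, 2.57], [-1.32, 4.46], [0.12, 2], [-2.74, 2.74]. Speed limits (rad/s): [2.22, 2.22, 3.01, 3.01, 3.14, 3.14, 3.14].

### API

Orientations are given as a rotation vector (axis times angle).
In Python, from cell import arm gives the robot as it stands.
- The arm moves only by the tool arm_command, never from a script. Its argument "targets" is a list that holds one entry, the list of rows, each a list of 6 numbers: the shift along the tool's x, y, z in m, then the turn, a rotation vector about the tool's x, y, z in rad. A call has 1 to 10 rows; each row shifts and turns the commanded pose from where the row before left it, along the tool's axes as they then stand; what a row does not reach is not made up. A row lasts 1/8 s, in which the tool goes at most 62.5 mm and 10.7 degrees, less where a joint would pass 70% of its speed; a pose out of reach is approached as far as the arm can. A call with a gripper value outside its range is refused whole. "jaw" is the finger opening in m, from 0 to 0.0918, set as the call begins (left out, the last holds). The fingers move at their own pace and stop on an object; "newtons" is the grip in N (left out, the last holds). Time passes only in rows, so rows that do not move let the fingers close. It gives the time, the measured TCP pose, the force, the opening and the grip force at its end, in the units of the state.
- arm.observe(): the state, without advancing time (a new reading comes with each control period).
- arm.get_image(name): name is "scene" or "top" or "wrist"; returns a dict with "pixels" (420x560x3 uint8, red, green, blue), "z_map" (420x560 float32, m along the optical axis (not along the pixel's ray), 0 where there is no reading), "fx", "fy", "cx", "cy" (pixels), "xyz" and "rotation" of the camera in the world; the wrist camera has in their place "T_tool_cam" (4x4, takes a point from camera to tool coordinates, whose origin is the TCP and whose axes are the flange's). Camera axes: x right, y down, z forward; pixel columns grow to the right and rows downward; lengths in m; the calibration is good to about 2 mm. A picture is of the moment at which its call begins: read the wrist's pose just before it.
- arm.sign_off(): hands the job in; it is judged then, once.
The state is a dict: "clock": time; "joints": joint angles; "dq": joint speeds; "joint_efforts": joint torques, N m; "position": TCP position; "ee_rot": TCP orientation; "force": force on the tool from outside, world axes, zero at the start; "ft_torque": the same for the moment, N m; "width": opening from 0.0 (shut) to 1.0 (fully open); "gripper_force": force on a finger pad.
Only numpy, scipy, OpenCV 4.12 (cv2) and the standard library are available. Lean on these libraries where they do the work, as an engineer would, in place of code of your own. Each camera call takes 0.05 s, during which the arm holds its last target. There are 200 camera calls.

### The job

Free the stuck filter basket from the bottomless portafilter: feel the portafilter's open bottom down over the small upturned steel pot on the mat and press gently, without forcing anything, so that the pot pokes the basket up out of the head; keep hold until the portafilter stands flat on the mat around the pot. Then lift the basket off the pot and stand it upright in the steel tray, setting it down rather than dropping it. Leave the portafilter where it stands, around the pot, and leave the other things where they are.

Things in the scene. Friction and masses are not known exactly. Their poses are not given: they have to be found in the camera images.
- portafilter: Bottomless espresso portafilter, 0.42 kg, standing on the worktop: a steel ring head 63 mm across outside, 31 mm high, open right through, with a black handle along its -x. Origin: centre of the head's underside, z up the axis. Its +y and -y sides are bare for the fingers; three small ears stand out to radius 38.5 mm, 23 to 29 mm up, at 0 and +-131 degrees from its +x.
- basket: Steel filter basket in the head, 0.09 kg: a cup 48 mm across and 24 mm deep, closed by a rubber disc inside just below the rim; rim flange 59 mm across and 2.5 mm thick on top (26.5 mm high in all). Origin: centre of its underside, z up. Seated, its flange lies on the head's top and its underside is 7 mm above the head's underside.
- mat: Soft black rubber mat, 200 mm (x) by 150 mm (y), on the worktop; a load sinks it about 1 mm per 20 N. Its top face is 4 to 8 mm above the worktop: mats differ in thickness. Origin: 10 mm below the middle of its top face.
- tray: Shallow open steel tray, 180 mm (x) by 150 mm (y) outside, 15 mm high, walls and floor 3 mm thick, fixed. Origin: centre of its underside.
- tamper: Steel coffee tamper standing upright at the far end of the mat, 51 mm across, 80 mm high. A bystander. Origin: centre of its underside.
- cup: White espresso mug, 64 mm across, 58 mm high, standing beyond the mat. A bystander. Origin: centre of its underside.
- jug: Small steel milk jug with a handle, 76 mm across, 85 mm high. A bystander. Origin: centre of its underside.
- jar: Amber glass jar with a steel cap, 68 mm across, 105 mm high. A bystander. Origin: centre of its underside.
- mill: Dark wooden pepper mill, 54 mm across, 142 mm high. A bystander. Origin: centre of its underside.
- opening (a point): Centre of the portafilter's open bottom, level with its underside (same point and axes as the portafilter's origin): a round opening 46 mm across through a lip 5 mm thick; above the lip the bore is 54 mm.
- handle (a point): Middle of the portafilter's handle: 107 mm to -x of the head's axis and 18 mm up. The handle is level, at most 30 mm thick, and ends 159 mm from the head's axis.
- bead (a point): Centre of the basket's retaining bead, 14 mm above its underside. Three springs in the head hold the bead: pushed up from below, the basket rises about 1 mm freely, then takes roughly 7 to 15 N to snap past the springs within the next 4 mm and is loose from there on.
- mat_face (a point): Middle of the mat's top face.
- pot_place (a point): Point on the mat's top face, 40 mm to -x of its middle, where a small steel sauce pot stands upside down: 44 mm across, 28 mm high, 0.18 kg, straight-sided, flat closed base up, loose. It was put there by hand: its axis stands up to 5 mm off this point in x and in y. It fits the opening under the portafilter with 1 mm to spare all round.
Mind the look-alikes: they are no part of the job. What is shaped like the basket but brown or red is not meant.

How it is judged:
By the outcome, as a careful person would: the job done as asked, in the order asked, and still so for the second after the job is handed in, with the robot touching nothing.
It also fails if it takes over 67 s, if anything falls off the work surface, if the arm or the gripper's body presses on something with over 40 N, if the wrist force passes 120 N, or if a joint passes its speed limit or range.

## Working session

There is one attempt and no reset: what is moved stays moved. The work goes in short steps, Python scripts to look and compute and a tool call to move; the robot and the scene stay as the last step left them, time stands still between calls to the robot, and variables do not carry over. Pictures are saved under pics/ and viewed, at most 10 in all, crops included, and the job is handed in when it is done.

Besides the shell and the picture viewer there is one more tool, called after "Call:" in YAML: its name, and indented under it one key for each argument. arm_command: Moves the arm, as the interface text tells. Its arguments: {"type":"object","properties":{"targets":{"type":"array","items":{"type":"array","items":{"type":"array","items":{"type":"number"}}}},"jaw":{"type":"number"},"newtons":{"type":"number"}},"required":["targets"]}

```bash
mkdir -p pics; ls
python3 - <<'E'
from cell import arm
import cv2,numpy as np,pickle
s=arm.observe();print(s)
d={}
for n in("scene","top","wrist"):
    d[n]=arm.get_image(n)
    g=d[n];print(n,{k:np.round(v,4) for k,v in g.items() if k not in("pixels","z_map")})
    cv2.imwrite(f"pics/{n}0.png",g["pixels"][:,:,::-1])
pickle.dump(d,open("d0.pkl","wb"))
E
```

```text
pics
{'clock': 0.0, 'joints': array([ 1.18840119,  0.43522063,  0.02499141,  1.57412991, -0.01159038,
        1.13399066, -0.0750963 ]), 'dq': array([-1.99495359e-03, -5.53299498e-04,  1.29293387e-03,  1.85470259e-03,
        8.40854015e-05,  2.57947671e-04, -4.15782166e-04]), 'joint_efforts': array([-3.36388496e-05, -6.67857170e+01,  9.85292494e-01, -3.14460218e+01,
       -6.04825420e-02,  4.31203446e-02,  1.81557480e-04]), 'position': array([ 0.17239496, -0.60023674,  0.24493394]), 'ee_rot': array([-3.10937528e+00, -4.37728830e-01,  6.00566261e-04]), 'force': array([-0.45189486,  0.51570563,  0.02669933]), 'ft_torque': array([-0.05488413,  0.03079457, -0.02089078]), 'gripper_force': 0.0, 'width': 1.0004586724616336}
scene {'fx': np.float64(395.6713), 'fy': np.float64(395.6713), 'cx': np.float64(277.6742), 'cy': np.float64(207.472), 'xyz': array([ 1.1759, -0.1157,  0.8672]), 'rotation': array([-1.9065, -1.7976,  0.6002])}
top {'fx': np.float64(401.9569), 'fy': np.float64(401.9569), 'cx': np.float64(277.2339), 'cy': np.float64(205.9984), 'xyz': array([ 0.4521, -0.0725,  1.1349]), 'rotation': array([-2.2003,  2.1582, -0.1233])}
wrist {'fx': np.float64(299.6068), 'fy': np.float64(299.6068), 'cx': np.float64(280.5658), 'cy': np.float64(210.4678), 'T_tool_cam': array([[-4.000e-04, -9.682e-01, -2.503e-01,  6.690e-02],
       [ 1.000e+00, -2.000e-04, -8.000e-04, -6.000e-04],
       [ 7.000e-04, -2.503e-01,  9.682e-01, -1.390e-01],
       [ 0.000e+00,  0.000e+00,  0.000e+00,  1.000e+00]])}
```

View pics/top0.png

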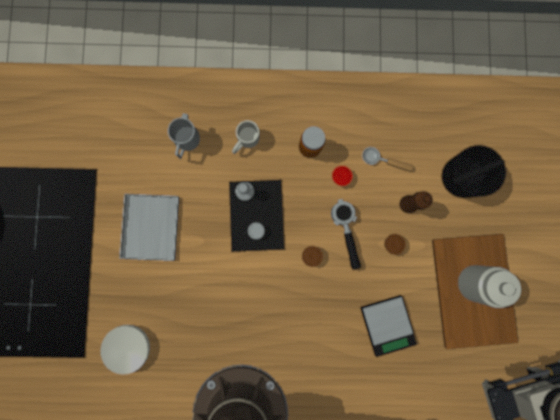

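View pics/scene0.png

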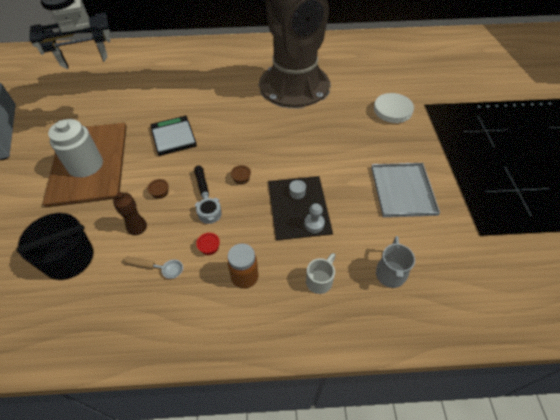

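Top view: portafilter head at (344,212) with its handle end at (355,268), mat centre (257,216), pot (256,231), tamper (245,191), tray (151,228). The scene view shows the head at (208,208), pot (298,187) and tray (405,190). The brown and red look-alikes lie around the portafilter.

```bash
cat > h.py <<'E'
import numpy as np,cv2,pickle
from scipy.spatial.transform import Rotation as R
def cam(g,s=None):
    if "xyz" in g: return np.array(g["xyz"]),R.from_rotvec(g["rotation"]).as_matrix() if np.ndim(g["rotation"])==1 else np.array(g["rotation"])
    T=np.eye(4);T[:3,:3]=R.from_rotvec(s["ee_rot"]).as_matrix();T[:3,3]=s["position"]
    T=T@np.array(g["T_tool_cam"]);return T[:3,3],T[:3,:3]
def ray(g,uv,s=None):
    o,M=cam(g,s);d=M@np.array([(uv[0]-g["cx"])/g["fx"],(uv[1]-g["cy"])/g["fy"],1]);return o,d
def onz(g,uv,z,s=None):
    o,d=ray(g,uv,s);return o+d*(z-o[2])/d[2]
def zpt(g,uv,s=None):
    o,d=ray(g,uv,s);return o+d*float(np.median(g["z_map"][int(uv[1])-1:int(uv[1])+2,int(uv[0])-1:int(uv[0])+2]))
def tri(rs):
    A=np.zeros((3,3));b=np.zeros(3)
    for o,d in rs:
        P=np.eye(3)-np.outer(d,d)/(d@d);A+=P;b+=P@o
    x=np.linalg.solve(A,b);return x,[np.linalg.norm(np.cross(x-o,d/np.linalg.norm(d))) for o,d in rs]
def delta(s,pos,rot=None):
    "tool-axis shift and turn to reach world pose"
    Rt=R.from_rotvec(s["ee_rot"]);t=Rt.inv().apply(np.array(pos)-s["position"])
    w=np.zeros(3) if rot is None else (Rt.inv()*rot).as_rotvec()
    return np.round(t,4),np.round(w,4)
def down(yaw): # tool z down, tool y at angle yaw from world +y... tool x=(cos,sin)
    c,s=np.cos(yaw),np.sin(yaw)
    return R.from_matrix(np.array([[c,s,0],[s,-c,0],[0,0,-1]]))
E
python3 - <<'E'
from h import *
from cell import arm
d=pickle.load(open("d0.pkl","rb"));s=arm.observe();np.set_printoptions(precision=4,suppress=True)
P={"pot":((256,231),(298,187)),"head":((344,212),(208,208)),"hend":((355,266),(199,169)),"tray":((151,228),(405,190)),"mat":((257,216),(300,207))}
for k,(a,b) in P.items():
    x,e=tri([ray(d["top"],a),ray(d["scene"],b)]);print(k,x,np.round(e,4),"z top",zpt(d["top"],a),"scene",zpt(d["scene"],b))
x=R.from_rotvec(s["ee_rot"]).as_matrix();print(x)
h=onz(d["top"],(344,212),.033);e=onz(d["top"],(355,266),.018);v=h-e;y=np.arctan2(v[1],v[0]);print("pf yaw",y)
for yy in(y,y+np.pi): print(delta(s,[h[0]-0.02*np.cos(yy),h[1],.22],down(yy)))
E
```

```text
pot [ 0.4899 -0.03    0.0276] [0.0023 0.0023] z top [ 0.4894 -0.0325  0.0345] scene [ 0.4958 -0.0285  0.0347]
head [ 0.5468 -0.2728  0.0283] [0.0018 0.0018] z top [ 0.5465 -0.2739  0.0321] scene [ 0.5489 -0.2704  0.0308]
hend [ 0.3988 -0.3061  0.0196] [0.0009 0.0009] z top [ 0.3993 -0.3047  0.0306] scene [ 0.4101 -0.3024  0.0318]
tray [ 0.4945  0.2699 -0.0036] [0.0053 0.0053] z top [0.4933 0.2628 0.002 ] scene [0.5007 0.2718 0.0047]
mat [ 0.5338 -0.029  -0.0055] [0.004 0.004] z top [ 0.5326 -0.0333  0.0058] scene [ 0.543  -0.0263  0.0069]
[[ 0.9611  0.2761 -0.0004]
 [ 0.2761 -0.9611  0.0011]
 [-0.0001 -0.0012 -1.    ]]
pf yaw 0.2234064980411454
(array([ 0.4309, -0.216 ,  0.0254]), array([-0.0012,  0.0001,  0.0563]))
(array([ 0.4684, -0.2052,  0.0253]), array([-0.0002, -0.0018, -3.0853]))
```

Call:
arm_command:
  targets:
    - [[0.03, -0.014, 0, 0, 0, 0], [0.05, -0.024, 0, 0, 0, -0.056], [0.055, -0.027, 0, 0, 0, 0], [0.055, -0.027, 0, 0, 0, 0], [0.055, -0.027, 0, 0, 0, 0], [0.055, -0.027, 0.01, 0, 0, 0], [0.055, -0.027, 0.015, 0, 0, 0], [0.05, -0.024, 0, 0, 0, 0], [0.035, -0.017, 0, 0, 0, 0], [0.012, -0.004, 0, 0, 0, 0]]
  jaw: 0.0918

```text
clock: 1.4
position: [0.5322, -0.247, 0.2205]
ee_rot: [-3.095, -0.531, -0.001]
force: [-0.7, -1.3, 1.2]
width: 0.999
gripper_force: 0.0
```

Run:
```python
from h import *
from cell import arm
s=arm.observe();g=arm.get_image("wrist");print(s["clock"],s["position"],s["ee_rot"],s["dq"].round(3))
cv2.imwrite("pics/w1.png",g["pixels"][:,:,::-1]);pickle.dump((s,g),open("w1.pkl","wb"))
```

```text
1.4 [ 0.53221745 -0.24702987  0.22054557] [-3.09511444e+00 -5.31310870e-01 -5.08413200e-04] [-0.107  0.064  0.03  -0.102  0.031  0.046 -0.136]
```

View pics/w1.png

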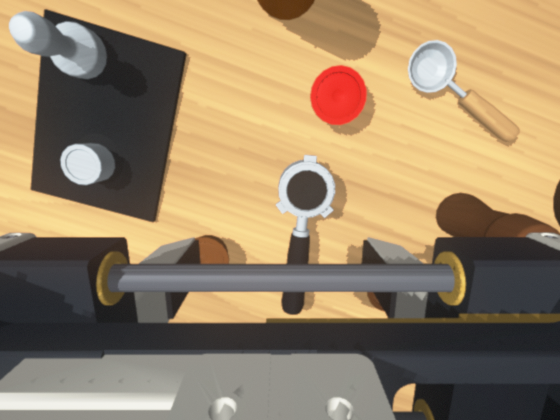

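Wrist view: portafilter head at (307,190), handle down to (292,305), pot on the mat at (86,163), tamper top-left, red look-alike at (338,95), brown ones at (210,250) and to the right. The grasp space beside the head is clear.

```bash
cat >> h.py <<'E'
def blob(m,near):
    n,l,st,c=cv2.connectedComponentsWithStats(m.astype(np.uint8))
    ok=[i for i in range(1,n) if st[i,4]>60];i=min(ok,key=lambda i:np.hypot(*(c[i]-near)))
    cs,_=cv2.findContours((l==i).astype(np.uint8),cv2.RETR_EXTERNAL,cv2.CHAIN_APPROX_NONE)
    k=max(cs,key=cv2.contourArea);return cv2.fitEllipse(k),st[i],k
def world_circle(g,k,z,s=None):
    "contour cast on plane z -> circle fit centre, radius"
    p=np.array([onz(g,q+0.0,z,s)[:2] for q in k[:,0]]);A=np.c_[2*p,np.ones(len(p))]
    x=np.linalg.lstsq(A,(p**2).sum(1),rcond=None)[0];return x[:2],np.sqrt(x[2]+x[:2]@x[:2])
E
python3 - <<'E'
from h import *
np.set_printoptions(precision=4,suppress=True)
s,g=pickle.load(open("w1.pkl","rb"));v=cv2.cvtColor(g["pixels"],cv2.COLOR_RGB2HSV);V=v[:,:,2];S=v[:,:,1]
box=np.zeros(V.shape,bool);box[150:225,270:345]=1
e,st,k=blob((V<75)&box,(307,190));print("disc",e,st);print(world_circle(g,k,.031,s),zpt(g,e[0],s))
hb=np.zeros(V.shape,bool);hb[232:312,278:322]=1
hm=(V<60)&hb;hm[262:292]=0;ys,xs=np.nonzero(hm)
p=np.array([onz(g,(x,y),.03,s)[:2] for x,y in zip(xs,ys)]);c=world_circle(g,k,.031,s)[0]
for r0,r1 in((0.05,.1),(.1,.16)):
    q=p[(np.linalg.norm(p-c,axis=1)>r0)&(np.linalg.norm(p-c,axis=1)<r1)];m=c-q.mean(0);print("yaw",np.arctan2(m[1],m[0]),len(q))
box[:]=0;box[138:190,55:120]=1
z=g["z_map"];print("pot px",V[163,80:95],z[150:180:5,82]);print(zpt(g,(82,160),s),zpt(g,(150,150),s),zpt(g,(240,120),s))
X=np.array([[zpt(g,(x,y),s) for x in range(55,120)] for y in range(138,190)])
m=np.zeros(V.shape,bool);m[138:190,55:120]=X[:,:,2]>.026
e,st,k=blob(m,(82,160));print("pot",e,st,world_circle(g,k,.034,s))
Rt=R.from_rotvec(s["ee_rot"]).as_matrix();print("toolyaw",np.arctan2(Rt[1,0],Rt[0,0]))
E
```

```text
disc ((309.8025207519531, 193.34503173828125), (27.2769775390625, 28.666667938232422), 68.08426666259766) [295 179  31  30 457]
(array([ 0.5443, -0.2762]), np.float64(0.015309601181024661)) [ 0.5444 -0.2762  0.0307]
yaw 0.30548805512624627 6
yaw 0.21336760221845635 281
pot px [232 232 231 231 232 231 231 231 231 231 229 230 230 230 231] [0.321  0.3223 0.3239 0.3227 0.3266 0.3281]
[ 0.4969 -0.0308  0.0329] [ 0.5267 -0.0873  0.0063] [ 0.5932 -0.1749  0.0007]
pot ((82.44535064697266, 163.91177368164062), (38.801239013671875, 45.130638122558594), 118.23435974121094) [  61  144   45   41 1434] (array([ 0.4929, -0.0327]), np.float64(0.02255791087731896))
toolyaw 0.34000808940023397
```

```bash
cat >> h.py <<'E'
def zblob(g,s,near,zlo,zplane,half=80,zhi=1):
    v,u=np.mgrid[0:420,0:560];o,M=cam(g,s);d=np.stack([(u-g["cx"])/g["fx"],(v-g["cy"])/g["fy"],np.ones(u.shape)],-1)@M.T
    X=o+d*g["z_map"][...,None];m=(X[:,:,2]>zlo)&(X[:,:,2]<zhi)&(abs(u-near[0])<half)&(abs(v-near[1])<half)&(g["z_map"]>0)
    e,st,k=blob(m,near);return e,st,world_circle(g,k,zplane,s),X,m
E
python3 - <<'E'
from h import *
np.set_printoptions(precision=4,suppress=True)
s,g=pickle.load(open("w1.pkl","rb"));
e,st,c,X,m=zblob(g,s,(307,190),.0295,.0335,45);print(e,st,c,np.median(X[m][:,2]))
from cell import arm
s=arm.observe();print(s["position"],delta(s,[c[0][0],c[0][1],.13],down(.22)))
E
```

```text
((306.331787109375, 189.38861083984375), (54.680084228515625, 55.99916458129883), 63.08852005004883) [ 278  161   57   57 2459] (array([ 0.547 , -0.2708]), np.float64(0.0307607984337812)) 0.0322909418626591
[ 0.5325 -0.2473  0.2206] (array([0.0058, 0.0271, 0.0905]), array([-0.0009, -0.0007,  0.1195]))
```

Call:
arm_command:
  targets:
    - [[0.003, 0.014, 0.03, 0, 0, 0], [0.003, 0.013, 0.04, 0, 0, 0.06], [0, 0, 0.02, 0, 0, 0.06], [0, 0, 0, 0, 0, 0], [0, 0, 0, 0, 0, 0]]

```text
clock: 2.08
position: [0.545, -0.2744, 0.1319]
ee_rot: [3.122, 0.339, 0.001]
force: [0.8, 0.1, -0.6]
width: 1.001
gripper_force: 0.0
```

Run:
```python
from h import *
from cell import arm
np.set_printoptions(precision=4,suppress=True)
s=arm.observe();g=arm.get_image("wrist");print(s["clock"],s["position"],s["ee_rot"])
cv2.imwrite("pics/w2.png",g["pixels"][:,:,::-1]);pickle.dump((s,g),open("w2.pkl","wb"))
o,M=cam(g,s);q=M.T@(np.array([.547,-.271,.0335])-o);uv=(g["fx"]*q[0]/q[2]+g["cx"],g["fy"]*q[1]/q[2]+g["cy"]);print(uv)
e,st,c,X,m=zblob(g,s,uv,.0295,.0335,70);print(e,st,c,np.median(X[m][:,2]))
s1,g1=pickle.load(open("w1.pkl","rb"));print(tri([ray(g,e[0],s),ray(g1,(306.3,189.4),s1)]))
mm=(X[:,:,2]>.012)&(X[:,:,2]<.05);r=np.hypot(X[...,0]-c[0][0],X[...,1]-c[0][1])
for a,b in((.05,.08),(.08,.12)):
    p=X[mm&(r>a)&(r<b)][:,:2]
    if len(p): q=c[0]-p.mean(0);print("yaw",np.arctan2(q[1],q[0]),len(p))
print(delta(s,[c[0][0],c[0][1],.024],down(.22)))
```

```text
2.075 [ 0.545  -0.2744  0.1319] [3.1224 0.3386 0.0012]
(np.float64(277.85566889192046), np.float64(213.84109693340906))
((278.1727600097656, 212.33323669433594), (72.82008361816406, 74.9454116821289), 85.34021759033203) [ 241  175   76   75 4359] (array([ 0.5474, -0.2712]), np.float64(0.030810806907131505)) 0.03352311621720211
(array([ 0.547 , -0.2713,  0.0284]), [np.float64(2.259001743664525e-05), np.float64(2.2590017436572472e-05)])
yaw 2.503462979092722 379
yaw -3.137753223251322 4403
(array([ 0.0029, -0.0028,  0.1079]), array([ 0.0009, -0.0006, -0.0039]))
```

View pics/w2.png

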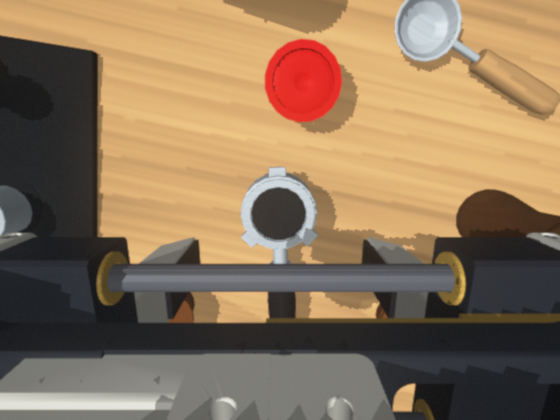

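Head at (278,212) with its front ear straight above at (277,173) and the handle straight below: aligned with the jaws and clear.

Call:
arm_command:
  targets:
    - [[0.003, -0.003, 0.02, 0, 0, -0.004], [0, 0, 0.035, 0, 0, 0], [0, 0, 0.03, 0, 0, 0], [0, 0, 0.012, 0, 0, 0], [0, 0, 0.003, 0, 0, 0], [0, 0, 0, 0, 0, 0], [0, 0, 0, 0, 0, 0]]

```text
clock: 3.0
position: [0.5481, -0.2703, 0.032]
ee_rot: [3.122, 0.344, 0.002]
force: [0.1, 1.5, 0.9]
width: 1.0
gripper_force: 0.0
```

Call:
arm_command:
  targets:
    - [[0, 0, 0.008, 0, 0, 0], [0, 0, 0, 0, 0, 0]]

```text
clock: 3.25
position: [0.5469, -0.2698, 0.0223]
ee_rot: [-3.122, -0.344, 0.001]
force: [0.6, -0.4, 1.2]
width: 0.998
gripper_force: 0.0
```

Call:
arm_command:
  targets:
    - [[0, 0, 0, 0, 0, 0], [0, 0, 0, 0, 0, 0], [0, 0, 0, 0, 0, 0], [0, 0, 0, 0, 0, 0], [0, 0, 0, 0, 0, 0], [0, 0, 0, 0, 0, 0]]
  jaw: 0.05
  newtons: 55

```text
clock: 4.0
position: [0.5475, -0.2703, 0.023]
ee_rot: [3.122, 0.344, 0.0]
force: [0.1, -2.2, -1.3]
width: 0.675
gripper_force: 54.9
```

Call:
arm_command:
  targets:
    - [[0, 0, -0.01, 0, 0, 0], [0, 0, -0.02, 0, 0, 0], [0, 0, -0.03, 0, 0, 0], [0, 0, -0.02, 0, 0, 0], [0, 0, 0, 0, 0, 0], [0, 0, 0, 0, 0, 0]]

```text
clock: 4.75
position: [0.5466, -0.2695, 0.102]
ee_rot: [-3.122, -0.345, 0.002]
force: [0.1, -0.5, -4.4]
width: 0.676
gripper_force: 54.9
```

Run:
```python
from h import *
from cell import arm
np.set_printoptions(precision=4,suppress=True)
s=arm.observe();g=arm.get_image("wrist");print(s["clock"],s["position"],s["ee_rot"],s["force"],s["ft_torque"])
cv2.imwrite("pics/w3.png",g["pixels"][:,:,::-1]);pickle.dump((s,g),open("w3.pkl","wb"))
o,M=cam(g,s);q=M.T@(s["position"]+[0,0,.0085]-o);uv=(g["fx"]*q[0]/q[2]+g["cx"],g["fy"]*q[1]/q[2]+g["cy"]);print(uv)
pz=s["position"][2]
e,st,c,X,m=zblob(g,s,uv,pz+.003,pz+.0085,75,pz+.02);print(e,st,c)
p=X[m];A=np.c_[p[:,:2]-c[0],np.ones(len(p))];print("plane",np.linalg.lstsq(A,p[:,2],rcond=None)[0])
print(delta(s,[.493-.09*np.cos(.22),-.0327-.09*np.sin(.22),.1],down(.22)))
```

```text
4.75 [ 0.5466 -0.2695  0.102 ] [-3.1218 -0.3446  0.0022] [ 0.0568 -0.4996 -4.4225] [ 0.0308 -0.0737 -0.0174]
(np.float64(282.0441251006208), np.float64(277.5478092461698))
((280.4478759765625, 304.1705017089844), (28.488338470458984, 162.3705291748047), 89.98765563964844) [ 210  292  142   26 3336] (array([ 0.5367, -0.2709]), np.float64(0.02443966493964639))
plane [-0.0164 -0.0002  0.1113]
(array([-0.0907, -0.2428,  0.0024]), array([-0.001 ,  0.0013, -0.0001]))
```

View pics/w3.png

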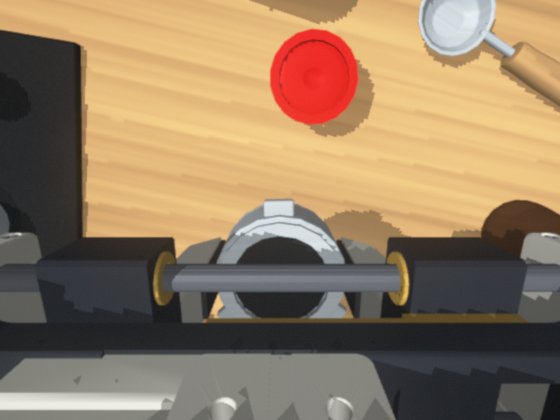

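Wrist view: the head is held between the pads, front ear at (278,207), basket still seated with its rim around (280,225–315). I'll check the tilt numerically.

Run:
```python
from h import *
from cell import arm
np.set_printoptions(precision=4,suppress=True)
s,g=pickle.load(open("w3.pkl","rb"))
Rt=R.from_rotvec(s["ee_rot"])
for v in list(range(198,262,5))+list(range(292,318,4)):
    print(v,Rt.inv().apply(zpt(g,(278,v),s)-s["position"]))
t=arm.get_image("top")
v,u=np.mgrid[0:420,0:560];o,M=cam(t);d=np.stack([(u-t["cx"])/t["fx"],(v-t["cy"])/t["fy"],np.ones(u.shape)],-1)@M.T
X=o+d*t["z_map"][...,None];L=Rt.inv().apply((X-s["position"]).reshape(-1,3))
L=L[(L[:,0]<-.04)&(L[:,0]>-.18)&(abs(L[:,1])<.02)&(L[:,2]>-.04)&(L[:,2]<.06)]
for a in np.arange(-.17,-.04,.015):
    q=L[abs(L[:,0]-a)<.0075]
    if len(q):print(a,len(q),np.median(q,axis=0),q[:,2].min())
```

```text
198 [ 0.0151 -0.0029  0.1022]
203 [ 0.0358 -0.0019 -0.0052]
208 [ 0.0335 -0.0019 -0.0056]
213 [ 0.0311 -0.0019 -0.0054]
218 [ 0.0294 -0.0019 -0.008 ]
223 [ 0.0279 -0.0018 -0.0107]
228 [ 0.0254 -0.0019 -0.0103]
233 [ 0.023  -0.0019 -0.0103]
238 [ 0.0201 -0.0019 -0.0089]
243 [ 0.0178 -0.0019 -0.0092]
248 [ 0.0151 -0.0019 -0.0087]
253 [ 0.0128 -0.0019 -0.0091]
258 [ 0.0104 -0.0019 -0.0093]
292 [-0.0076 -0.002  -0.0086]
296 [-0.0093 -0.002  -0.0095]
300 [-0.0116 -0.002  -0.0093]
304 [-0.0135 -0.002  -0.0096]
308 [-0.0159 -0.002  -0.0093]
312 [-0.0182 -0.002  -0.0092]
316 [-0.0205 -0.002  -0.0091]
-0.09500000000000008 10 [-0.0921 -0.009   0.0015] -0.004630311649634453
-0.0800000000000001 20 [-0.0782 -0.0079 -0.0038] -0.008133614615008188
-0.06500000000000011 30 [-0.0649 -0.005  -0.0037] -0.011553330924023284
-0.05000000000000013 28 [-0.0516 -0.001  -0.0013] -0.006022196837410946
```

Call:
arm_command:
  targets:
    - [[-0.006, -0.014, 0, 0, 0, 0], [-0.01, -0.027, 0, 0, 0, 0], [-0.011, -0.03, 0, 0, 0, 0], [-0.012, -0.032, 0, 0, 0, 0], [-0.012, -0.032, 0, 0, 0, 0], [-0.012, -0.032, 0, 0, 0, 0], [-0.011, -0.03, 0, 0, 0, 0], [-0.01, -0.027, 0, 0, 0, 0], [-0.006, -0.018, 0, 0, 0, 0], [0, 0, 0, 0, 0, 0]]

```text
clock: 6.1
position: [0.4051, -0.0518, 0.1027]
ee_rot: [-3.122, -0.349, 0.002]
force: [-0.5, 0.2, -4.4]
width: 0.677
gripper_force: 54.9
```

```bash
cat > look.py <<'E'
from h import *
from cell import arm
np.set_printoptions(precision=4,suppress=True)
import sys
s=arm.observe();g=arm.get_image("wrist");print(s["clock"],s["position"],s["ee_rot"],s["force"])
cv2.imwrite(f"pics/{sys.argv[1]}.png",g["pixels"][:,:,::-1]);pickle.dump((s,g),open(f"{sys.argv[1]}.pkl","wb"))
def pix(P):
    o,M=cam(g,s);q=M.T@(np.array(P)-o);return (g["fx"]*q[0]/q[2]+g["cx"],g["fy"]*q[1]/q[2]+g["cy"])
E
cat > p.py <<'E'
exec(open("look.py").read())
uv=pix([.493,-.0327,.034]);e,st,c,X,m=zblob(g,s,uv,.024,.034,60,.045);print(uv,e,st,c,"potz",np.median(X[m][:,2]))
ring=X[(X[...,2]>-.005)&(X[...,2]<.015)&(np.hypot(X[...,0]-.5,X[...,1]+.03)<.06)&(np.hypot(X[...,0]-.5,X[...,1]+.03)>.035)];print("mat z",np.median(ring[:,2]))
E
python3 p.py w4
```

```text
6.1 [ 0.4051 -0.0518  0.1027] [-3.1217 -0.3489  0.0019] [-0.5304  0.2125 -4.3843]
(np.float64(282.8749446745817), np.float64(96.23767157709148)) ((279.7808532714844, 96.67648315429688), (65.43897247314453, 69.88844299316406), 0.4105956554412842) [ 247   62   66   71 3669] (array([ 0.4917, -0.0309]), np.float64(0.021382072666720507)) potz 0.03356227323262975
mat z 0.006266933111208711
```

Run:
```python
from h import *
np.set_printoptions(precision=4,suppress=True)
for f in("w3","w4"):
    s,g=pickle.load(open(f+".pkl","rb"));Rt=R.from_rotvec(s["ee_rot"])
    V=g["pixels"].max(2);z=s["position"][2]+.0092
    # disc edge points: row-wise extents of dark region
    P=[]
    for v in list(range(244,262,2))+list(range(293,314,2)):
        r=V[v,215:350]<70
        c=280-215
        if not r[c]: continue
        a=c
        while r[a-1]:a-=1
        b=c
        while r[b+1]:b+=1
        if b-a<60: continue
        P+=[(v,215+a-.5),(v,215+b+.5)]
    W=np.array([Rt.inv().apply(onz(g,(u,v),z,s)-s["position"])[:2] for v,u in P])
    A=np.c_[2*W,np.ones(len(W))];x=np.linalg.lstsq(A,(W**2).sum(1),rcond=None)[0]
    print(f,"head in tool",x[:2],np.sqrt(x[2]+x[:2]@x[:2]),len(P),np.round(A[:,:2].reshape(-1,2,2).mean(1)[:,1]/2,4))
    if f=="w4":
        e,st,c,X,m=zblob(g,s,(280,95),.0305,.0336,60,.045);print(st,c,np.median(X[m][:,2]))
        t=Rt.inv().apply(np.r_[c[0],.0336]-s["position"]);print("pot in tool",t)
```

```text
w3 head in tool [-0.0012 -0.001 ] 0.02211144414838736 32 [-0.0012 -0.0012 -0.0007 -0.001  -0.001  -0.001  -0.0007 -0.0012 -0.001
 -0.001  -0.001  -0.001  -0.0008 -0.0008 -0.0012 -0.001 ]
w4 head in tool [-0.0013 -0.0013] 0.021910974554040313 32 [-0.0012 -0.0012 -0.0012 -0.001  -0.0012 -0.0012 -0.001  -0.0015 -0.0015
 -0.0012 -0.0012 -0.0012 -0.0012 -0.0012 -0.0015 -0.0012]
[ 247   62   66   71 3669] (array([ 0.4918, -0.0309]), np.float64(0.02142325349433648)) 0.03356227323262975
pot in tool [ 0.0892 -0.0013  0.069 ]
```

Call:
arm_command:
  targets:
    - [[0.015, 0, 0, 0, 0, 0], [0.025, 0, 0, 0, 0, 0], [0.025, 0, 0, 0, 0, 0], [0.018, 0, 0, 0, 0, 0], [0.0075, 0, 0.008, 0, 0, 0], [0, 0, 0.015, 0, 0, 0], [0, 0, 0.012, 0, 0, 0], [0, 0, 0.004, 0, 0, 0], [0, 0, 0, 0, 0, 0], [0, 0, 0, 0, 0, 0]]

```text
clock: 7.4
position: [0.4953, -0.0337, 0.0642]
ee_rot: [3.123, 0.344, 0.001]
force: [0.6, 0.7, -4.7]
width: 0.673
gripper_force: 54.9
```

Run:
```python
from h import *
from cell import arm
s0,_=pickle.load(open("w4.pkl","rb"));s=arm.observe()
print(s["force"],(R.from_rotvec(s0["ee_rot"]).inv().apply(s["position"]-s0["position"])).round(4),(R.from_rotvec(s0["ee_rot"]).inv()*R.from_rotvec(s["ee_rot"])).as_rotvec().round(4))
```

```text
[ 0.63631428  0.72505566 -4.66498328] [0.092  0.0022 0.0384] [-0.0007  0.0018  0.0029]
```

Call:
arm_command:
  targets:
    - [[0, 0, 0.004, 0, 0, 0], [0, 0, 0.003, 0, 0, 0], [0, 0, 0.002, 0, 0, 0], [0, 0, 0, 0, 0, 0]]

```text
clock: 7.9
position: [0.4954, -0.0335, 0.0559]
ee_rot: [3.122, 0.345, 0.001]
force: [-5.0, -0.0, 15.5]
width: 0.676
gripper_force: 54.9
```

```bash
cat > f.py <<'E'
from h import *
from cell import arm
np.set_printoptions(precision=3,suppress=True)
s=arm.observe();Ri=R.from_rotvec(s["ee_rot"]).inv()
print(s["clock"],s["position"],"F",s["force"],"T",s["ft_torque"],"tool F",Ri.apply(s["force"]),"T",Ri.apply(s["ft_torque"]))
E
python3 f.py; python3 -c "
import pickle;s=pickle.load(open('w4.pkl','rb'))[0];print(s['force'],s['ft_torque'])"
```

```text
7.9 [ 0.495 -0.034  0.056] F [-5.021 -0.022 15.537] T [0.28  1.285 0.023] tool F [ -4.894  -1.069 -15.541] T [ 0.554 -1.193 -0.023]
[-0.53039621  0.21247582 -4.38433819] [-0.04288377 -0.02895732 -0.0048462 ]
```

Contact is on the −x,+y side, so the head sits too far toward tool +x,+y. I'll ease off, shift, and feel again.

Call:
arm_command:
  targets:
    - [[0, 0, -0.0015, 0, 0, 0], [-0.0012, -0.0015, 0, 0, 0, 0], [0, 0, 0, 0, 0, 0], [0, 0, 0.0005, 0, 0, 0], [0, 0, 0.0005, 0, 0, 0], [0, 0, 0, 0, 0, 0]]

```text
clock: 8.65
position: [0.4946, -0.0327, 0.0561]
ee_rot: [3.122, 0.344, 0.003]
force: [-0.9, -2.0, 10.6]
width: 0.678
gripper_force: 54.9
```

```bash
python3 f.py
```

```text
8.65 [ 0.495 -0.033  0.056] F [-0.945 -1.954 10.598] T [-0.244  0.225  0.065] tool F [ -1.329   1.709 -10.599] T [-0.189 -0.272 -0.066]
```

Call:
arm_command:
  targets:
    - [[0, 0, -0.001, 0, 0, 0], [-0.0007, -0.001, 0, 0, 0, 0], [0, 0, 0, 0, 0, 0], [0, 0, 0.0005, 0, 0, 0], [0, 0, 0.0005, 0, 0, 0], [0, 0, 0, 0, 0, 0]]

```text
clock: 9.4
position: [0.4934, -0.0316, 0.0559]
ee_rot: [3.122, 0.344, 0.002]
force: [0.6, -1.9, 11.2]
width: 0.676
gripper_force: 54.9
```

```bash
python3 f.py
```

```text
9.4 [ 0.493 -0.032  0.056] F [ 0.551 -1.915 11.229] T [-0.177  0.141  0.08 ] tool F [  0.135   1.993 -11.228] T [-0.142 -0.176 -0.08 ]
```

Call:
arm_command:
  targets:
    - [[0, 0, -0.001, 0, 0, 0], [-0.0008, -0.0007, 0, 0, 0, 0], [0, 0, 0, 0, 0, 0], [0, 0, 0.0005, 0, 0, 0], [0, 0, 0.0005, 0, 0, 0], [0, 0, 0, 0, 0, 0]]

```text
clock: 10.15
position: [0.4923, -0.0299, 0.0556]
ee_rot: [-3.121, -0.345, -0.002]
force: [1.9, 2.3, 8.1]
width: 0.677
gripper_force: 54.9
```

```bash
python3 f.py
```

```text
10.15 [ 0.492 -0.03   0.056] F [1.891 2.307 8.085] T [ 0.953 -0.154 -0.049] tool F [ 2.361 -1.845 -8.08 ] T [0.896 0.359 0.049]
```

Call:
arm_command:
  targets:
    - [[0, 0, 0, 0, 0, 0], [0, 0, 0, 0, 0, 0]]

```text
clock: 10.4
position: [0.4923, -0.0298, 0.0556]
ee_rot: [-3.121, -0.346, -0.002]
force: [1.2, 2.5, 9.0]
width: 0.675
gripper_force: 54.9
```

```bash
python3 f.py
```

```text
10.4 [ 0.492 -0.03   0.056] F [1.241 2.454 9.01 ] T [ 0.944 -0.186 -0.082] tool F [ 1.761 -2.131 -9.005] T [0.881 0.388 0.083]
```

Call:
arm_command:
  targets:
    - [[0, 0, -0.008, 0, 0, 0], [0, 0, -0.02, 0, 0, 0], [-0.015, 0, -0.012, 0, 0, 0], [-0.03, 0, 0, 0, 0, 0], [-0.03, 0, 0, 0, 0, 0], [-0.015, 0, 0, 0, 0, 0], [0, 0, 0, 0, 0, 0], [0, 0, 0, 0, 0, 0], [0, 0, 0, 0, 0, 0]]

```text
clock: 11.52
position: [0.4051, -0.0504, 0.0954]
ee_rot: [-3.123, -0.345, -0.001]
force: [0.2, 0.4, -5.3]
width: 0.676
gripper_force: 54.9
```

```bash
cat > q.py <<'E'
exec(open("look.py").read())
Rt=R.from_rotvec(s["ee_rot"]);V=g["pixels"].max(2);z=s["position"][2]+.0092
P=[]
for v in list(range(244,262,2))+list(range(293,314,2)):
    r=V[v,215:350]<70;c=65
    if not r[c]: continue
    a=b=c
    while r[a-1]:a-=1
    while r[b+1]:b+=1
    if b-a>=60: P+=[(v,215+a-.5),(v,215+b+.5)]
W=np.array([Rt.inv().apply(onz(g,(u,v),z,s)-s["position"])[:2] for v,u in P])
A=np.c_[2*W,np.ones(len(W))];x=np.linalg.lstsq(A,(W**2).sum(1),rcond=None)[0];print("head in tool",x[:2],np.sqrt(x[2]+x[:2]@x[:2]))
e,st,c,X,m=zblob(g,s,(280,95),.0305,.0336,60,.045);print(st,c,np.median(X[m][:,2]))
t=Rt.inv().apply(np.r_[c[0],.0336]-s["position"]);print("pot in tool",t,"go",t[:2]-x[:2])
for v in(208,228,233,243,250,258,296,304,312): print(v,Rt.inv().apply(zpt(g,(280,v),s)-s["position"]))
E
python3 q.py w5
```

```text
11.525 [ 0.4051 -0.0504  0.0954] [-3.1225 -0.3451 -0.0015] [ 0.1655  0.414  -5.2513]
head in tool [-0.0008 -0.0011] 0.0219102534033762
[ 247   61   69   73 3945] (array([ 0.4913, -0.0305]), np.float64(0.02144788933340315)) 0.03356465655827903
pot in tool [ 0.0884 -0.0006  0.0619] go [0.0892 0.0005]
208 [ 0.0335 -0.001  -0.0054]
228 [ 0.0255 -0.001  -0.0107]
233 [ 0.0232 -0.001  -0.0107]
243 [ 0.0177 -0.001  -0.009 ]
250 [ 0.0145 -0.001  -0.0096]
258 [ 0.0104 -0.001  -0.0094]
296 [-0.0095 -0.001  -0.0091]
304 [-0.0137 -0.001  -0.0093]
312 [-0.0182 -0.001  -0.0091]
```

View pics/w5.png

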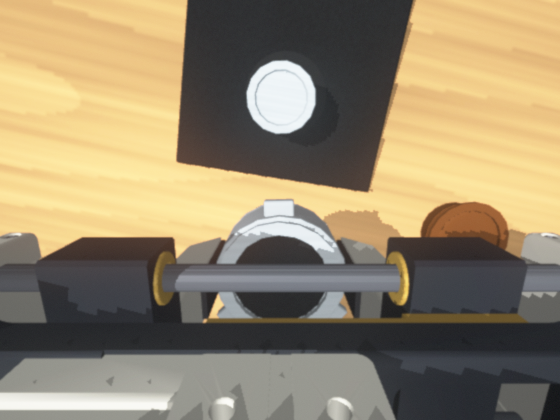

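Wrist view: pot at (281,97), apparently unmoved, and the head is level in the grip (ear at (279,207)). I'll go back over it, using the measured position to correct the rest.

Call:
arm_command:
  targets:
    - [[0.015, 0, 0, 0, 0, 0], [0.025, 0, 0, 0, 0, 0], [0.025, 0, 0, 0, 0, 0], [0.018, 0, 0, 0, 0, 0], [0.0069, 0, 0.008, 0, 0, 0], [0, 0, 0.015, 0, 0, 0], [0, 0, 0.012, 0, 0, 0], [0, 0, 0.002, 0, 0, 0], [0, 0, 0, 0, 0, 0], [0, 0, 0, 0, 0, 0]]

```text
clock: 12.82
position: [0.4919, -0.0312, 0.0587]
ee_rot: [3.123, 0.344, 0.001]
force: [0.1, -0.1, -5.0]
width: 0.675
gripper_force: 54.9
```

```bash
python3 f.py
```

```text
12.825 [ 0.492 -0.031  0.059] F [ 0.072 -0.084 -5.013] T [-0.028 -0.066 -0.025] tool F [0.049 0.097 5.013] T [-0.042  0.058  0.025]
```

Call:
arm_command:
  targets:
    - [[0.0005, 0, 0.001, 0, 0, 0], [0, 0, 0.001, 0, 0, 0], [0, 0, 0.0005, 0, 0, 0], [0, 0, 0, 0, 0, 0]]

```text
clock: 13.32
position: [0.4921, -0.0311, 0.0558]
ee_rot: [3.123, 0.344, -0.0]
force: [0.0, 0.1, -4.2]
width: 0.673
gripper_force: 54.9
```

```bash
python3 f.py
```

```text
13.325 [ 0.492 -0.031  0.056] F [ 0.025  0.126 -4.212] T [-0.004 -0.061  0.013] tool F [ 0.053 -0.117  4.212] T [-0.017  0.059 -0.013]
```

No load at z=0.0558, so it is entering. I'll continue to just above the expected basket contact (TCP about 0.0496).

Call:
arm_command:
  targets:
    - [[0, 0, 0.001, 0, 0, 0], [0, 0, 0.001, 0, 0, 0], [0, 0, 0, 0, 0, 0]]

```text
clock: 13.7
position: [0.4921, -0.0311, 0.0537]
ee_rot: [3.123, 0.344, -0.0]
force: [-0.2, 1.0, -5.0]
width: 0.673
gripper_force: 54.9
```

```bash
python3 f.py
```

```text
13.7 [ 0.492 -0.031  0.054] F [-0.156  1.001 -4.975] T [-0.005 -0.063  0.048] tool F [ 0.068 -1.011  4.975] T [-0.019  0.061 -0.048]
```

Call:
arm_command:
  targets:
    - [[0, 0, 0.0015, 0, 0, 0], [0, 0, 0.0015, 0, 0, 0], [0, 0, 0.001, 0, 0, 0], [0, 0, 0, 0, 0, 0]]

```text
clock: 14.2
position: [0.4922, -0.031, 0.0498]
ee_rot: [3.123, 0.344, -0.0]
force: [0.2, 0.2, -4.1]
width: 0.679
gripper_force: 54.9
```

```bash
python3 f.py
```

```text
14.2 [ 0.492 -0.031  0.05 ] F [ 0.214  0.2   -4.131] T [0.052 0.014 0.031] tool F [ 0.253 -0.149  4.131] T [ 0.053 -0.002 -0.031]
```

Call:
arm_command:
  targets:
    - [[0, 0, 0.001, 0, 0, 0], [0, 0, 0.001, 0, 0, 0], [0, 0, 0.0005, 0, 0, 0], [0, 0, 0, 0, 0, 0]]

```text
clock: 14.7
position: [0.4922, -0.0308, 0.0475]
ee_rot: [-3.123, -0.345, -0.0]
force: [-0.6, 2.4, 0.2]
width: 0.673
gripper_force: 54.9
```

Call:
arm_command:
  targets:
    - [[0, 0, 0.0005, 0, 0, 0], [0, 0, 0.0005, 0, 0, 0], [0, 0, 0.0005, 0, 0, 0], [0, 0, 0, 0, 0, 0]]

```text
clock: 15.2
position: [0.4923, -0.031, 0.0459]
ee_rot: [3.123, 0.345, 0.0]
force: [-1.4, 3.0, 2.8]
width: 0.678
gripper_force: 54.9
```

Call:
arm_command:
  targets:
    - [[0, 0, 0.0005, 0, 0, 0], [0, 0, 0.0005, 0, 0, 0], [0, 0, 0.0005, 0, 0, 0], [0, 0, 0, 0, 0, 0]]

```text
clock: 15.7
position: [0.4917, -0.0314, 0.0439]
ee_rot: [3.122, 0.344, -0.002]
force: [0.5, 0.1, -5.6]
width: 0.676
gripper_force: 54.9
```

```bash
python3 f.py
```

```text
15.7 [ 0.492 -0.031  0.044] F [ 0.494  0.114 -5.607] T [ 0.049 -0.142  0.003] tool F [ 0.513 -0.005  5.607] T [ 0.017  0.149 -0.003]
```

It snapped free. I'll carry on down slowly toward the mat (TCP about 0.029).

Call:
arm_command:
  targets:
    - [[0, 0, 0.0015, 0, 0, 0], [0, 0, 0.0015, 0, 0, 0], [0, 0, 0.0015, 0, 0, 0], [0, 0, 0.0015, 0, 0, 0], [0, 0, 0, 0, 0, 0]]

```text
clock: 16.32
position: [0.4921, -0.0311, 0.0382]
ee_rot: [3.123, 0.344, -0.0]
force: [0.4, -0.9, -3.4]
width: 0.677
gripper_force: 54.9
```

Call:
arm_command:
  targets:
    - [[0, 0, 0.0015, 0, 0, 0], [0, 0, 0.0015, 0, 0, 0], [0, 0, 0.0015, 0, 0, 0], [0, 0, 0.001, 0, 0, 0], [0, 0, 0, 0, 0, 0]]

```text
clock: 16.95
position: [0.4921, -0.031, 0.0328]
ee_rot: [3.123, 0.344, -0.0]
force: [0.3, -0.3, -4.7]
width: 0.677
gripper_force: 54.9
```

Call:
arm_command:
  targets:
    - [[0, 0, 0.001, 0, 0, 0], [0, 0, 0.001, 0, 0, 0], [0, 0, 0.0005, 0, 0, 0], [0, 0, 0, 0, 0, 0]]

```text
clock: 17.45
position: [0.4921, -0.031, 0.0303]
ee_rot: [3.123, 0.344, -0.0]
force: [-0.4, 0.2, -4.1]
width: 0.681
gripper_force: 54.9
```

Call:
arm_command:
  targets:
    - [[0, 0, 0.0005, 0, 0, 0], [0, 0, 0.0005, 0, 0, 0], [0, 0, 0, 0, 0, 0]]

```text
clock: 17.82
position: [0.4921, -0.031, 0.0293]
ee_rot: [3.123, 0.344, -0.0]
force: [-0.1, -0.4, -5.2]
width: 0.676
gripper_force: 54.9
```

Call:
arm_command:
  targets:
    - [[0, 0, 0.0005, 0, 0, 0], [0, 0, 0.0005, 0, 0, 0], [0, 0, 0, 0, 0, 0]]

```text
clock: 18.2
position: [0.4922, -0.031, 0.0288]
ee_rot: [3.123, 0.344, 0.0]
force: [-1.4, -0.2, 5.2]
width: 0.677
gripper_force: 54.9
```

Call:
arm_command:
  targets:
    - [[0, 0, 0.0003, 0, 0, 0], [0, 0, 0.0003, 0, 0, 0], [0, 0, 0, 0, 0, 0]]

```text
clock: 18.58
position: [0.4922, -0.031, 0.0285]
ee_rot: [3.122, 0.344, 0.001]
force: [-4.9, 0.4, 11.5]
width: 0.678
gripper_force: 54.9
```

Standing on the mat. I'll relax the press and open the jaws.

Call:
arm_command:
  targets:
    - [[0, 0, -0.0005, 0, 0, 0], [0, 0, 0, 0, 0, 0]]

```text
clock: 18.82
position: [0.4922, -0.0311, 0.0287]
ee_rot: [3.122, 0.344, 0.001]
force: [-2.2, 0.5, 6.4]
width: 0.678
gripper_force: 54.9
```

Call:
arm_command:
  targets:
    - [[0, 0, 0, 0, 0, 0], [0, 0, 0, 0, 0, 0], [0, 0, 0, 0, 0, 0], [0, 0, 0, 0, 0, 0], [0, 0, 0, 0, 0, 0]]
  jaw: 0.086

```text
clock: 19.45
position: [0.4922, -0.031, 0.0282]
ee_rot: [3.123, 0.344, -0.0]
force: [-0.1, 0.3, -0.2]
width: 0.934
gripper_force: 0.0
```

Call:
arm_command:
  targets:
    - [[0, 0, -0.01, 0, 0, 0], [0, 0, -0.03, 0, 0, 0], [0, 0, -0.04, 0, 0, 0], [-0.02, 0, -0.02, 0, 0, 0], [0, 0, 0, 0, 0, 0], [0, 0, 0, 0, 0, 0]]

```text
clock: 20.2
position: [0.4729, -0.0353, 0.1282]
ee_rot: [3.123, 0.344, 0.001]
force: [0.2, -0.1, -0.7]
width: 0.937
gripper_force: 0.0
```

```bash
cat > r.py <<'E'
exec(open("look.py").read())
uv=pix([.493,-.031,.06]);print(uv)
e,st,c,X,m=zblob(g,s,uv,.045,.0605,70,.075);zt=np.median(X[m][:,2]);print(e,st,c,zt)
p=X[m];A=np.c_[p[:,:2]-c[0],np.ones(len(p))];print("plane",np.linalg.lstsq(A,p[:,2],rcond=None)[0])
hm=(X[...,2]>.025)&(X[...,2]<.042);print("head z",np.percentile(X[hm][:,2],[10,50,90]))
print(delta(s,[c[0][0],c[0][1],.0595],down(.22)))
E
python3 r.py w6
```

```text
20.2 [ 0.4729 -0.0353  0.1282] [3.1226 0.3443 0.0007] [ 0.1856 -0.1102 -0.6905]
(np.float64(281.8447839739193), np.float64(200.57051662856284))
((280.51007080078125, 202.8515625), (79.92350769042969, 81.58833312988281), 88.15237426757812) [ 240  163   82   81 5217] (array([ 0.4903, -0.0306]), np.float64(0.028980511555072117)) 0.059691856984860375
plane [0.0022 0.0006 0.0597]
head z [0.0261 0.0308 0.037 ]
(array([ 0.018 , -0.0008,  0.0687]), array([ 0.0001, -0.0004, -0.0003]))
```

View pics/w6.png

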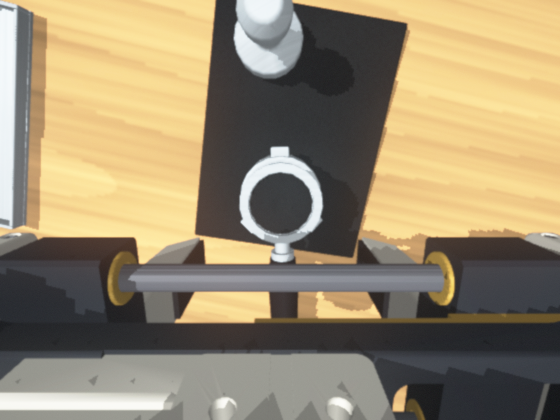

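Wrist view: the basket's ring is at (281,202), level and raised (top z ≈ 0.060), with the portafilter standing flat around the pot. Now I'll grasp the flange.

Call:
arm_command:
  targets:
    - [[0.01, 0, 0.015, 0, 0, 0], [0.0095, 0, 0.025, 0, 0, 0], [0, 0, 0.02, 0, 0, 0], [0, 0, 0.006, 0, 0, 0], [0, 0, 0, 0, 0, 0], [0, 0, 0, 0, 0, 0]]

```text
clock: 21.0
position: [0.4921, -0.0311, 0.0626]
ee_rot: [3.123, 0.344, 0.001]
force: [0.0, 0.7, 0.9]
width: 0.935
gripper_force: 0.0
```

Call:
arm_command:
  targets:
    - [[0, 0, 0.0025, 0, 0, 0], [0, 0, 0, 0, 0, 0]]

```text
clock: 21.25
position: [0.4918, -0.0312, 0.06]
ee_rot: [3.123, 0.344, 0.001]
force: [-0.3, -0.1, 0.4]
width: 0.936
gripper_force: 0.0
```

Call:
arm_command:
  targets:
    - [[0, 0, 0, 0, 0, 0], [0, 0, 0, 0, 0, 0], [0, 0, 0, 0, 0, 0], [0, 0, 0, 0, 0, 0], [0, 0, 0, 0, 0, 0], [0, 0, 0, 0, 0, 0]]
  jaw: 0.05
  newtons: 15

```text
clock: 22.0
position: [0.4917, -0.0312, 0.0598]
ee_rot: [3.123, 0.344, 0.0]
force: [-0.4, -0.0, 0.8]
width: 0.629
gripper_force: 15.0
```

Call:
arm_command:
  targets:
    - [[0, 0, -0.002, 0, 0, 0], [0, 0, -0.004, 0, 0, 0], [0, 0, -0.008, 0, 0, 0], [0, 0, -0.015, 0, 0, 0], [0, 0, -0.02, 0, 0, 0], [0, 0, -0.008, 0, 0, 0], [0, 0, 0, 0, 0, 0]]

```text
clock: 22.88
position: [0.4921, -0.0312, 0.1175]
ee_rot: [3.122, 0.344, 0.003]
force: [0.2, 0.0, -1.7]
width: 0.629
gripper_force: 15.0
```

Run:
```python
exec(open("look.py").read().replace("sys.argv[1]","'w7'"))
Rt=R.from_rotvec(s["ee_rot"])
for v in list(range(215,262,6))+list(range(293,316,5)): print(v,Rt.inv().apply(zpt(g,(280,v),s)-s["position"]))
# tray from top and scene: points with floor/walls
t=arm.get_image("top");v,u=np.mgrid[0:420,0:560];o,M=cam(t);d=np.stack([(u-t["cx"])/t["fx"],(v-t["cy"])/t["fy"],np.ones(u.shape)],-1)@M.T
P=o+d*(.015-o[2])/d[...,2:];h=cv2.cvtColor(t["pixels"],cv2.COLOR_RGB2HSV)
m=((h[...,1]<60)&(h[...,2]>90)&(u>110)&(u<190)&(v>185)&(v<270)).astype(np.uint8)
cs,_=cv2.findContours(m,0,2);k=max(cs,key=cv2.contourArea);W=np.array([P[q[0,1],q[0,0]][:2] for q in k],np.float32)
print("tray",cv2.minAreaRect(W))
```

```text
22.875 [ 0.4921 -0.0312  0.1175] [3.1224 0.3443 0.0025] [ 0.2342  0.0192 -1.6884]
215 [ 0.0226 -0.001   0.0219]
221 [ 0.0259 -0.001  -0.001 ]
227 [ 0.023  -0.001  -0.0012]
233 [ 0.0192 -0.001   0.0009]
239 [ 0.0162 -0.001   0.0005]
245 [ 0.0131 -0.001   0.0003]
251 [ 0.0099 -0.001   0.0006]
257 [ 0.0066 -0.001   0.0008]
293 [-0.0131 -0.001   0.    ]
298 [-0.0165 -0.001   0.0008]
303 [-0.0192 -0.001   0.0005]
308 [-0.0226 -0.001   0.0011]
313 [-0.0246 -0.001  -0.0003]
tray ((0.49667322635650635, 0.2648336589336395), (0.15346261858940125, 0.1804012805223465), 88.83224487304688)
```

View pics/w7.png

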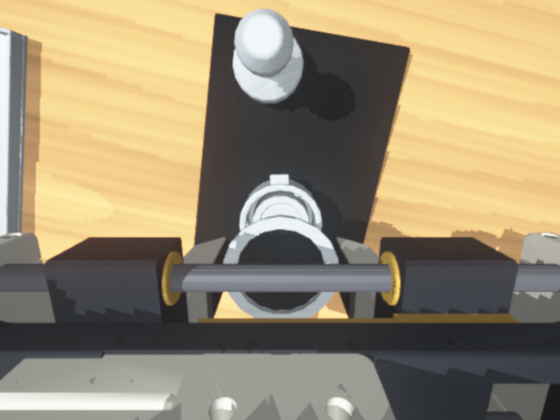

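Wrist view: the basket is held level (ring around (281,270)); below it the portafilter head stands round the pot at (280,210). Next, carry it to the tray centre.

Call:
arm_command:
  targets:
    - [[0.004, -0.015, 0, 0, 0, 0], [0.007, -0.029, 0, 0, 0, 0], [0.009, -0.036, 0, 0, 0, 0], [0.009, -0.038, 0, 0, 0, 0], [0.009, -0.038, 0, 0, 0, 0], [0.009, -0.038, 0, 0, 0, 0], [0.009, -0.037, 0, 0, 0, 0], [0.007, -0.031, 0, 0, 0, 0], [0.005, -0.018, 0, 0, 0, 0], [0.0015, -0.008, 0, 0, 0, 0]]

```text
clock: 24.22
position: [0.4963, 0.2662, 0.1163]
ee_rot: [3.122, 0.347, -0.001]
force: [-0.4, -0.5, -1.2]
width: 0.629
gripper_force: 15.0
```

Call:
arm_command:
  targets:
    - [[0, 0, 0.01, 0, 0, 0], [0, 0, 0.025, 0, 0, 0], [0, 0, 0.025, 0, 0, 0], [0, 0, 0.012, 0, 0, 0], [0, 0, 0.004, 0, 0, 0], [0, 0, 0, 0, 0, 0]]

```text
clock: 24.98
position: [0.497, 0.2648, 0.041]
ee_rot: [3.123, 0.344, 0.0]
force: [0.6, 0.4, -0.1]
width: 0.629
gripper_force: 15.0
```

```bash
python3 - <<'E'
exec(open("look.py").read().replace("sys.argv[1]","'w8'"))
for uv in((280,120),(220,150),(340,150),(280,60)): print(uv,zpt(g,uv,s))
o,M=cam(g,s);v,u=np.mgrid[0:420,0:560];d=np.stack([(u-g["cx"])/g["fx"],(v-g["cy"])/g["fy"],np.ones(u.shape)],-1)@M.T;X=(o+d*g["z_map"][...,None])[:200]
m=(X[...,2]>.011)&(X[...,2]<.02);print("wall extents",X[m].min(0),X[m].max(0))
E
python3 f.py
```

```text
24.975 [0.497  0.2648 0.041 ] [3.1227 0.3437 0.0005] [ 0.5912  0.3563 -0.0655]
(280, 120) [0.569  0.2819 0.0031]
(220, 150) [0.5452 0.3123 0.0029]
(340, 150) [0.5603 0.2444 0.0034]
(280, 60) [0.5999 0.2888 0.0002]
wall extents [0.5114 0.1898 0.011 ] [0.5887 0.3415 0.0173]
25.025 [0.497 0.265 0.041] F [-0.069 -0.677 -0.362] T [ 0.028 -0.014  0.016] tool F [-0.215  0.646  0.362] T [ 0.024  0.02  -0.016]
```

View pics/w8.png

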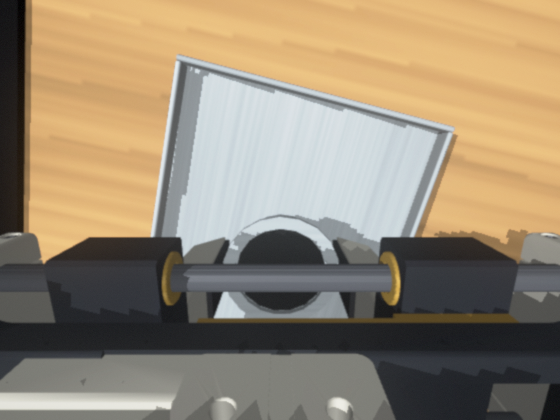

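The basket is level over the middle of the tray (ring at (281,265)), the floor measures z=0.003, and about 12.5 mm remain.

Call:
arm_command:
  targets:
    - [[0, 0, 0.004, 0, 0, 0], [0, 0, 0.004, 0, 0, 0], [0, 0, 0.002, 0, 0, 0], [0, 0, 0.001, 0, 0, 0], [0, 0, 0, 0, 0, 0]]

```text
clock: 25.65
position: [0.4967, 0.2651, 0.0297]
ee_rot: [3.123, 0.344, -0.0]
force: [0.4, -0.0, -0.6]
width: 0.628
gripper_force: 15.0
```

Call:
arm_command:
  targets:
    - [[0, 0, 0.0005, 0, 0, 0], [0, 0, 0.0005, 0, 0, 0], [0, 0, 0, 0, 0, 0]]

```text
clock: 26.02
position: [0.4967, 0.265, 0.0287]
ee_rot: [3.123, 0.344, -0.0]
force: [-0.3, 0.4, 0.0]
width: 0.625
gripper_force: 15.0
```

Call:
arm_command:
  targets:
    - [[0, 0, 0.0003, 0, 0, 0], [0, 0, 0.0003, 0, 0, 0], [0, 0, 0, 0, 0, 0]]

```text
clock: 26.4
position: [0.4968, 0.2651, 0.0286]
ee_rot: [3.123, 0.344, 0.0]
force: [-2.7, -1.2, 5.6]
width: 0.627
gripper_force: 15.0
```

Touched down. Release gently, then retreat.

Call:
arm_command:
  targets:
    - [[0, 0, 0, 0, 0, 0], [0, 0, 0, 0, 0, 0], [0, 0, 0, 0, 0, 0], [0, 0, 0, 0, 0, 0]]
  jaw: 0.074

```text
clock: 26.9
position: [0.4967, 0.2651, 0.0281]
ee_rot: [3.123, 0.345, -0.0]
force: [0.9, 0.6, 0.0]
width: 0.805
gripper_force: 0.0
```

Call:
arm_command:
  targets:
    - [[0, 0, -0.005, 0, 0, 0], [0, 0, -0.02, 0, 0, 0], [0, 0, -0.04, 0, 0, 0], [0, 0, -0.04, 0, 0, 0], [-0.02, 0, -0.03, 0, 0, 0], [0, 0, 0, 0, 0, 0], [0, 0, 0, 0, 0, 0]]

```text
clock: 27.78
position: [0.4773, 0.2605, 0.1629]
ee_rot: [3.122, 0.344, 0.0]
force: [-0.3, -0.3, -0.3]
width: 0.805
gripper_force: 0.0
```

Run:
```python
exec(open("look.py").read().replace("sys.argv[1]","'w9'"))
uv=pix([.497,.265,.0295]);e,st,c,X,m=zblob(g,s,uv,.022,.0295,70,.04);p=X[m]
print(uv,e,c,np.median(p[:,2]),np.linalg.lstsq(np.c_[p[:,:2]-c[0],np.ones(len(p))],p[:,2],rcond=None)[0])
t=arm.get_image("top");cv2.imwrite("pics/t9.png",np.hstack([t["pixels"][100:330,90:430,::-1],g["pixels"][100:330,110:450,::-1]]))
```

```text
27.775 [0.4773 0.2605 0.1629] [3.1225 0.3444 0.0002] [-0.2558 -0.2914 -0.2796]
(np.float64(281.3584862377185), np.float64(185.41340706167932)) ((280.25909423828125, 186.08700561523438), (62.12455368041992, 62.58015823364258), 90.92940521240234) (array([0.4954, 0.2657]), np.float64(0.028858412954370475)) 0.028493416287812157 [0.0007 0.0012 0.0285]
```

View pics/t9.png

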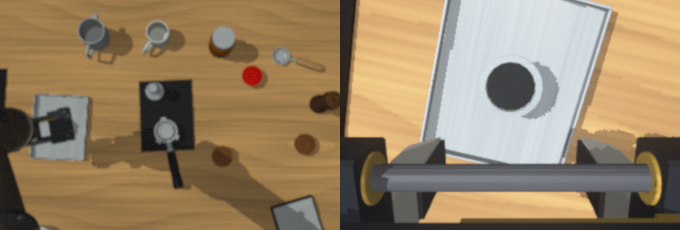

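The combined picture shows the basket upright in the tray (right half, (513,85)), the portafilter standing on the mat (left half, (165,130)) and the bystanders unmoved. Handing in.

```bash
python3 -c "
from cell import arm
print(arm.sign_off())"
```

```text
the job is handed in; nothing more can be done
None
```

The basket is freed and standing upright in the steel tray, the portafilter is standing on the mat around the pot, and the job was handed in at about 28 s on the robot's clock.

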